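# Pin two tape rolls onto their counter stand

## Task

Take the spindle out of its wooden block by its square knob and thread it straight down through the upper tape roll, then the lower roll, into the socket in the base of the tape stand, until its collar is fully home on the upper roll; then let go. The rolls lie loosely and are not lined up, so feel for each hole gently and never force the spindle against the stand or the rolls (no more than 30 N). Leave the stapler and the two stamps where they are.

Things in the scene. Friction and masses are not known exactly. Their poses are not given: they have to be found in the camera images.
- spindle: Straight spindle standing upright in the block, about 90 g; origin at the centre of its lower end, z up along it. Round aluminium shank 11 mm thick, 71.5 mm long; collar 28 mm across from 71.5 to 75.5 mm; square pale wooden knob 18 x 18 mm from 75.5 to 111.5 mm, flat sides facing its x and y. Grip the knob from above, firmly (100 N), pads centred about 99.5 mm above the tip.
- spindle_tip (a point): Centre of the spindle's lower end, same point as its origin. The tip has a 45 degree chamfer, 1 mm wide.
- holder: Wooden block 56 x 96 x 50 mm (x, y, z), fixed; origin at the centre of its underside, z up. The spindle stands in its middle hole (13 mm wide), tip 5 mm above the table, collar 26 mm clear above the block; an empty pencil hole (9 mm) on either side. Lift the spindle more than 45 mm to clear the block.
- stand: Two-storey stand for tape rolls, fixed; origin under its centre, z up. Pale wooden base 112 x 100 x 30 mm (x, y, z); plywood deck 80 x 80 mm from 57 to 63 mm height with a 40 mm hole in its middle; four 10 mm posts round the rolls, 76 mm high. On each storey lies a tape roll 56 mm across and 20 mm tall, cardboard core with a 12.5 mm bore, which can slide level but not rise or tip.
- upper_roll_mouth (a point): Centre of the upper roll's bore at its top face, 83.5 mm above the table (bore down to 63.5 mm); moves with that roll. The roll starts 0 to 4 mm off the stand's axis towards the stand's -x and up to 4 mm either way along its y, can slide to 9.5 mm either way, and stays where it is left. A push of about 1.5 N along x or y slides it, so the spindle in its bore can drag it about.
- lower_storey (a point): On the stand's axis (fixed to the stand, not to the roll), at the height of the lower roll's top face, 51 mm above the table; its bore goes down to 31 mm. The lower roll's own place is not measured: its axis lies 2 to 7 mm from this point towards the stand's +x and up to 8 mm either way along y; find it by feel, the tip pressing lightly. A push of about 3 N slides it (to 9.5 mm off).
- stand_seat (a point): On the stand's axis, 12 mm above the table: the place of the spindle's tip when the collar rests on the upper roll. The socket in the base is 14 mm wide, on this axis, from 30 mm (1 mm chamfer) down to 8 mm above the table. A spindle in both bores can drag both rolls over to it.
- stapler: Green desk stapler, 36 x 135 x 49 mm, origin under its middle, its long side along its y; a bystander.
- stamp_a: Hand stamp with a red handle, 24 x 36 x 66 mm, origin under its middle; a bystander.
- stamp_b: Hand stamp with a dark handle, 24 x 36 x 66 mm, origin under its middle; a bystander.
Not all that is in view belongs to the job. There is more than one size of the spindle; the job needs the largest.

How it is judged:
On the way, in this order (a step that is already met when the one before it is completed fails the run):
1. the spindle's tip is at least 8 mm inside the upper roll's bore (z of spindle_tip in the frame of upper_roll_mouth below -0.008 m and horizontal distance between spindle_tip and upper_roll_mouth below 0.004 m), for 0.05 s.
2. the tip has passed into the lower roll's bore (under 44 mm above the table, within 14 mm of the socket's axis) (z of spindle_tip in the frame of stand below 0.044 m and horizontal distance between spindle_tip and stand_seat below 0.014 m), for 0.05 s.
At the end, for the whole second after the job is handed in: The spindle stands through both rolls in the socket: tip within 3 mm of its seat height and of the socket's axis, upright within 0.06 rad, released and at rest (z of spindle_tip in the frame of stand_seat below 0.003 m and horizontal distance between spindle_tip and stand_seat below 0.003 m and angle between spindle's own z axis and vertical below 0.06 rad and linear speed of spindle below 0.02 m/s and contact force between the fingers and spindle below 0.1 N); the robot touches nothing.
It fails at once if the spindle is pressed against the stand or its rolls with more than 30 N (contact force between spindle and stand above 30 N).
It fails at once if the stapler or a stamp is moved more than 20 mm (distance of any of stapler, stamp_a, stamp_b from where it was at the start of the episode above 0.02 m).
It also fails if it takes over 72 s, if anything falls off the work surface, if the arm or the gripper's body presses on something with over 40 N, if the wrist force passes 120 N, or if a joint passes its speed limit or range.

## Robot

A 6-joint arm with a two-finger parallel gripper is mounted at the origin on a cart in front of the work surface, level with it; the furniture and walls round the work are solid. World frame = base frame: x ahead of the robot, y to its left, z up, the work surface at z = 0. Lengths are in m, angles in rad, forces in N, time in s.
With the tool pointing down it reaches from about 0.375 to 0.975 m from the base axis. Payload 3.8 kg.
Tool frame: the origin (TCP) lies midway between the tips of the shut fingers; the grasp point (between the pads) lies 19 mm behind it; z points along the fingers, y is the line along which they close (so a half turn about z gives the same grasp; the last joint's range is limited). The gripper opens to 85 mm and grips with 20 to 120 N. Pads are 22 mm wide; open, the fingers measure 114 mm over their backs; the gripper's body (76 mm by 85 mm) begins 54 mm behind the grasp point. The pads swing forward as they close: fully open they stand 13 mm farther back than shut.
Start: joints at [1.223, 0.264, 1.604, -0, 1.274, -0.037], TCP at [0.206, 0.643, 0.231] pointing down, gripper open.
Joint ranges: [-2.63, 2.63], [-0.94, 2.18], [0.31, 2.57], [-1.31, 4.45], [0, 2.66], [-2.55, 2.55]. Speed limits (rad/s): [2.57, 2.57, 3.14, 3.14, 3.14, 3.14].

## Interface

Orientations are given as a rotation vector (axis times angle).
In Python, from workcell import status, read_camera, workorder, masks_of gives the robot as it stands.
- The arm moves only by the tool drive_tool, never from a script. Its argument "rows" is a list of rows, each a list of 7 numbers: the turn, a rotation vector about the tool's x, y, z in degrees, then the shift along the tool's x, y, z in m, then the opening, from 0 (shut) to 1 (fully open). In form: [[ax, ay, az, tx, ty, tz, claw], ...]. A call has 1 to 8 rows; each row shifts and turns the commanded pose from where the row before left it, along the tool's axes as they then stand; what a row does not reach is not made up. A row lasts 1/12 s, in which the tool goes at most 41.7 mm and 7.16 degrees, less where a joint would pass 70% of its speed; a pose out of reach is approached as far as the arm can. A call is refused whole if a number of a shift passes 0.0417 or a number of a turn 7.16, either way. A call with a gripper value outside its range is refused whole. The fingers move at their own pace and stop on an object; "force" is the grip in N (left out, the last holds). Time passes only in rows, so rows that do not move let the fingers close. It gives the time, the measured TCP pose, the force, the opening and the grip force at its end, in the units of the state.
- status.read_state(): the state, without advancing time (a new reading comes with each control period).
- read_camera(name): name is "side" or "top"; returns a dict with "color" (480x640x3 uint8, red, green, blue), "intrinsics" (3x3 intrinsics, pixels), "world_from_camera" (4x4, takes a point from camera to world coordinates). Camera axes: x right, y up, looking along -z (the intrinsics and any distortion apply to the point x, -y, -z); pixel columns grow to the right and rows downward; lengths in m; the calibration is good to about 2 mm. A picture is of the moment at which its call begins. There is no depth.
- workorder.finish_job(): hands the job in; it is judged then, once.
Trained networks look in a picture, given as the dict that the camera call returned (one of the last four; its "shot" number tells which), for a name from the list of things; names that differ only in an ending like _2 or _b are one class to them, and where a whole thing is asked for, a point or a joint stands for the part that bears it (a point fixed in the world has none). Each returns a list of dicts, best first, with "score" (0 to 1); they miss things now and then, are a little off and sometimes report something else, mostly with a low value. They report only what shows in the picture. A call takes as long as a camera call. They do not tell look-alikes from the thing itself.
- masks_of(picture, name): "mask" (480x640 bool, what is visible of it) and "bbox" ([left, top, right, bottom] in pixels, round what is visible of it).
The state is a dict: "time": time; "q": joint angles; "joint_vel": joint speeds; "joint_torque": joint torques, N m; "tool_pos": TCP position; "tcp_rot": TCP orientation; "wrist_force": force on the tool from outside, world axes, zero at the start; "torque": the same for the moment, N m; "width": opening from 0.0 (shut) to 1.0 (fully open); "grip_force": force on a finger pad.
Only numpy, scipy, OpenCV 4.12 (cv2) and the standard library are available. Lean on these libraries where they do the work, as an engineer would, in place of code of your own. Each camera call takes 0.05 s, during which the arm holds its last target. There are 200 camera calls.

## Working session

There is one attempt and no reset: what is moved stays moved. The work goes in short steps, Python scripts to look and compute and a tool call to move; the robot and the scene stay as the last step left them, time stands still between calls to the robot, and variables do not carry over. Pictures are saved under pics/ and viewed, at most 10 in all, crops included, and the job is handed in when it is done.

Besides the shell and the picture viewer there is one more tool, called after ">>>" as name([rows], argument=value, ...), one row to a line, values as JSON. drive_tool: Moves the arm, as the interface text tells. Its arguments: {"type":"object","properties":{"rows":{"type":"array"},"force":{"type":"number"}},"required":["rows"]}

```bash
mkdir -p pics; ls; cat > h.py <<'E'
import numpy as np, cv2
from workcell import status, read_camera, workorder, masks_of
def proj(p,P):
    T=np.linalg.inv(p["world_from_camera"]); c=T[:3,:3]@np.asarray(P,float)+T[:3,3]
    v=p["intrinsics"]@np.array([c[0],-c[1],-c[2]]); return v[:2]/v[2]
def ray(p,uv):
    T=np.asarray(p["world_from_camera"]); d=np.linalg.inv(p["intrinsics"])@np.array([uv[0],uv[1],1.])
    return T[:3,3], T[:3,:3]@np.array([d[0],-d[1],-d[2]])
def atz(p,uv,z):
    o,d=ray(p,uv); return o+d*(z-o[2])/d[2]
def tri(l):
    A=np.zeros((3,3));b=np.zeros(3)
    for p,uv in l:
        o,d=ray(p,uv); d=d/np.linalg.norm(d); M=np.eye(3)-np.outer(d,d); A+=M;b+=M@o
    return np.linalg.solve(A,b)
def save(p,n,box=None,k=1):
    im=p["color"][...,::-1]
    if box: im=im[box[1]:box[3],box[0]:box[2]]
    cv2.imwrite("pics/"+n,cv2.resize(im,None,fx=k,fy=k,interpolation=cv2.INTER_CUBIC))
E
python3 - <<'E'
from h import *
np.set_printoptions(precision=4,suppress=True)
print(status.read_state())
for n in("top","side"):
    p=read_camera(n); save(p,n+"0.png"); print(n,p.keys(),p["intrinsics"],p["world_from_camera"])
    for o in("spindle","holder","stand","upper_roll_mouth","stapler","stamp_a"):
        for m in masks_of(p,o): print(o,round(m["score"],2),m["bbox"])
E
```

```text
pics
{'time': 0.0, 'q': array([ 1.2231,  0.2648,  1.6054, -0.    ,  1.2737, -0.0369]), 'joint_vel': array([-0.0002,  0.0012,  0.0008, -0.0001,  0.0009, -0.0003]), 'joint_torque': array([ -0.0011, -51.512 , -36.7317,  -0.0001,   0.0129,   0.    ]), 'tool_pos': array([0.2062, 0.642 , 0.23  ]), 'tcp_rot': array([-0.4861, -3.1033,  0.0034]), 'wrist_force': array([-0.644 , -0.1714, -0.6857]), 'torque': array([0.0064, 0.0359, 0.0018]), 'grip_force': 0.0, 'width': 0.9983353791858657}
top dict_keys(['color', 'intrinsics', 'world_from_camera', 'shot']) [[563.5277   0.     316.4775]
 [  0.     563.5277 237.4838]
 [  0.       0.       1.    ]] [[-0.0208  0.9894 -0.1439  0.3614]
 [-0.9995 -0.0172  0.0259  0.0297]
 [ 0.0232  0.1444  0.9892  1.0251]
 [ 0.      0.      0.      1.    ]]
spindle 0.7 [412.8, 258.7, 431.3, 273.4]
spindle 0.67 [416.6, 189.4, 436.9, 205.2]
spindle 0.66 [365.3, 195.8, 378.9, 210.9]
spindle 0.6 [392.3, 186.0, 452.4, 221.4]
spindle 0.29 [329.6, 267.9, 355.8, 285.1]
holder 0.96 [394.2, 184.0, 451.6, 221.0]
holder 0.34 [415.1, 189.4, 437.8, 205.7]
holder 0.19 [273.1, 271.9, 2
[... 220 characters left out ...]
.1, 354.5, 285.6]
stamp_a 0.58 [273.6, 270.1, 292.8, 286.7]
side dict_keys(['color', 'intrinsics', 'world_from_camera', 'shot']) [[500.0188   0.     318.4694]
 [  0.     500.0188 244.1737]
 [  0.       0.       1.    ]] [[ 0.9985  0.034  -0.0439  0.4793]
 [-0.0552  0.5198 -0.8525 -0.6971]
 [-0.0062  0.8536  0.5209  0.5273]
 [ 0.      0.      0.      1.    ]]
spindle 0.82 [347.8, 284.3, 363.1, 325.2]
spindle 0.77 [272.4, 321.3, 288.0, 373.9]
spindle 0.6 [351.3, 304.4, 376.2, 350.0]
holder 0.58 [341.8, 321.7, 389.6, 393.1]
stand 0.97 [293.6, 188.4, 363.2, 243.7]
upper_roll_mouth 0.9 [313.1, 190.4, 336.6, 208.9]
stapler 0.88 [296.5, 255.9, 322.9, 319.9]
stamp_a 0.68 [266.5, 278.4, 283.1, 317.9]
```

View pics/top0.png

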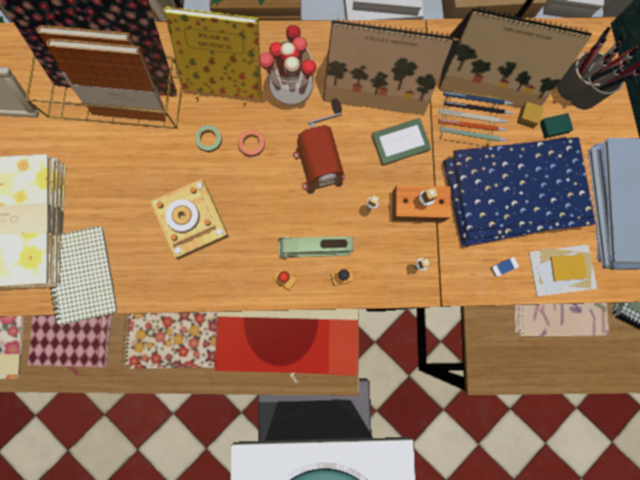

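View pics/side0.png

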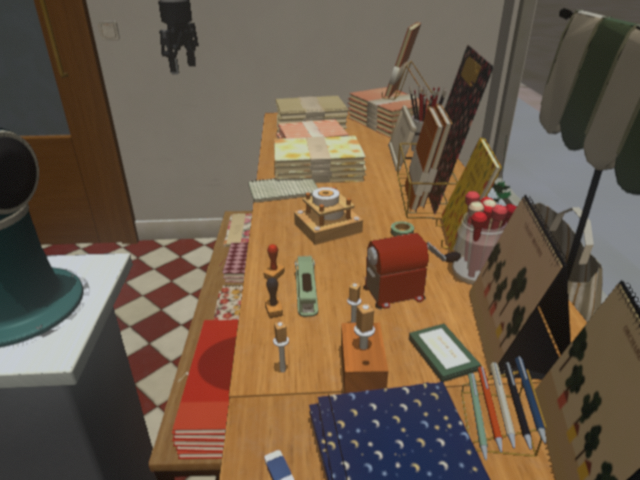

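Top view: spindles in block (428,197), loose ones at (373,203) and (421,265); side view: block (366,325), loose (354,303) and (281,345). The stand is at (188,217) top / (328,215) side. The one in the block fits the description; I'll check it in a crop.

```bash
python3 - <<'E'
from h import *
np.set_printoptions(precision=4,suppress=True)
t=read_camera("top");s=read_camera("side")
def crop(p,b,k): return cv2.resize(p["color"][b[1]:b[3],b[0]:b[2],::-1],(400,300),interpolation=cv2.INTER_CUBIC)
a=np.hstack([crop(t,(360,170,460,245),4),crop(s,(266,270,400,371),3)])
b=np.hstack([crop(t,(138,175,238,250),4),crop(s,(280,170,380,245),4)])
cv2.imwrite("pics/crop.png",np.vstack([a,b]))
import pickle; pickle.dump((t,s),open("ts.pkl","wb"))
def cen(p,n,i=0):
    for m in masks_of(p,n):
        ys,xs=np.nonzero(m["mask"]); print(n,round(m["score"],2),xs.mean().round(1),ys.mean().round(1),len(xs),np.array(m["bbox"]))
for n in("spindle","holder","stand","upper_roll_mouth"):cen(t,n)
for n in("spindle","holder","stand","upper_roll_mouth"):cen(s,n)
E
```

```text
spindle 0.75 428.1 196.2 232 [420.1 190.2 438.4 205.1]
spindle 0.63 422.4 263.0 171 [411.4 255.3 430.5 273. ]
spindle 0.43 372.1 202.2 156 [368.3 194.9 378.4 210.5]
holder 0.9 419.4 204.3 1848 [391.3 183.  453.1 222.7]
holder 0.36 314.1 246.4 1347 [279.  236.9 351.6 257.7]
stand 0.93 189.3 218.8 3695 [151.2 180.4 227.7 257.8]
upper_roll_mouth 0.9 182.6 215.8 945 [164.8 196.5 203.9 234.7]
spindle 0.65 364.1 324.3 650 [348.7 302.9 373.7 350. ]
spindle 0.64 353.8 298.0 300 [348.8 284.5 360.7 321.1]
spindle 0.56 280.8 342.8 453 [273.6 323.1 287.4 373.3]
holder 0.85 362.6 360.1 2680 [343.  322.5 389.6 395. ]
stand 0.71 327.1 216.6 2703 [290.8 187.4 364.5 245.2]
upper_roll_mouth 0.58 325.2 197.1 433 [314.4 186.8 336.2 209.2]
upper_roll_mouth 0.28 327.3 216.7 2721 [297.3 187.  363.3 243.4]
```

View pics/crop.png

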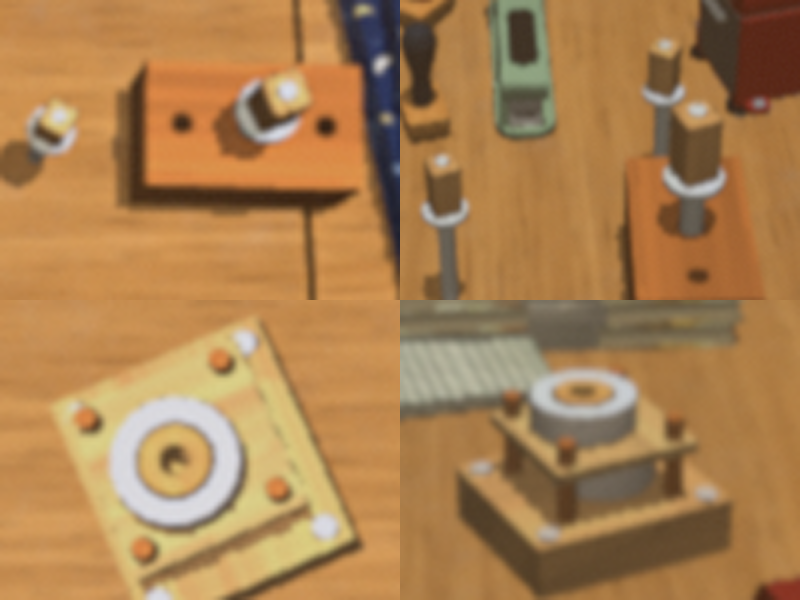

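The block's spindle, crop (285,95) top and (695,145) side, is clearly the largest and matches. The stand is yawed about 25°, and the roll sits off-centre. Next I'll take enlarged crops for knob yaw and sub-pixel corners.

```bash
python3 - <<'E'
from h import *
import pickle; t,s=pickle.load(open("ts.pkl","rb"))
def crop(p,b): return cv2.resize(p["color"][b[1]:b[3],b[0]:b[2],::-1],(400,300),interpolation=cv2.INTER_CUBIC)
a=np.hstack([crop(t,(412,182,444,206)),crop(s,(346,296,386,326))])
b=np.hstack([crop(t,(150,180,230,240)),crop(s,(300,180,364,228))])
cv2.imwrite("pics/crop2.png",np.vstack([a,b]))
E
```

```text
(no output)
```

View pics/crop2.png

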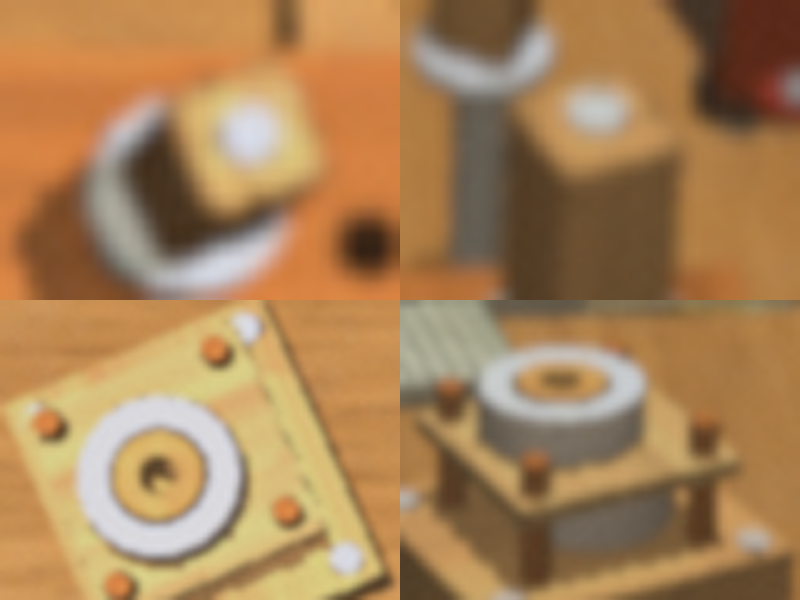

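```bash
cat > meas.py <<'E'
from h import *
np.set_printoptions(precision=4,suppress=True)
import pickle; t,s=pickle.load(open("ts.pkl","rb"))
tp=lambda x,y:(150+x/5-.4,180+(y-300)/5-.4); sp=lambda x,y:(300+(x-400)/6.25-.42,180+(y-300)/6.25-.42)
print("knob",tri([(t,(431.6,192.6)),(s,(365.3,306.6))]),"z.1165:",atz(t,(431.6,192.6),.1165),atz(s,(365.3,306.6),.1165))
print("mouth",tri([(t,tp(160,476)),(s,sp(562.5,382))]),atz(t,tp(160,476),.0835),atz(s,sp(562.5,382),.0835))
P=[(50,424),(217,350),(289,511),(121,586)]
W=np.array([atz(t,tp(*q),.076) for q in P]);print("posts top cam",W,W.mean(0))
print("tri",tri([(t,tp(50,424)),(s,sp(452,385-4))]),tri([(t,tp(121,586)),(s,sp(537,458))]),tri([(t,tp(289,511)),(s,sp(704,421))]))
S=np.array([atz(s,sp(*q),.076) for q in((452,381),(537,458),(704,421))]);print("side",S, "centre",(S[0]+S[2])/2)
for a,b in((0,1),(1,2),(2,3),(3,0)):
    d=W[b]-W[a];print(np.linalg.norm(d),np.degrees(np.arctan2(d[1],d[0])))
E
python3 meas.py
```

```text
knob [ 0.5658 -0.1863  0.1172] z.1165: [ 0.5654 -0.1864  0.1165] [ 0.5664 -0.1853  0.1165]
mouth [0.542  0.2324 0.0824] [0.5411 0.2322 0.0835] [0.5425 0.2305 0.0835]
posts top cam [[0.5612 0.2713 0.076 ]
 [0.5862 0.2149 0.076 ]
 [0.5297 0.1899 0.076 ]
 [0.5049 0.2464 0.076 ]] [0.5455 0.2307 0.076 ]
tri [0.5338 0.2681 0.0743] [0.5229 0.255  0.0414] [0.5567 0.1884 0.0843]
side [[0.5068 0.2494 0.076 ]
 [0.5317 0.191  0.076 ]
 [0.5875 0.2138 0.076 ]] centre [0.5471 0.2316 0.076 ]
0.061697162366186685 -66.12418579255483
0.061739486237557546 -156.131509623465
0.061661468189796474 113.73932760954766
0.061592605944382546 23.901839736551203
```

Camera measurements agree with the text: knob top at z 0.117, mouth at z 0.082, posts in a 61.7 mm square, stand centre (0.546, 0.231), yaw 23.9°, and roll offset about (-3.4, +3.2) mm in the stand frame. Next is the turn to the knob's yaw.

>>> drive_tool([
  [0,0,6.9,0,0,0,1],
  [0,0,6.9,0,0,0,1],
  [0,0,6.9,0,0,0,1],
  [0,0,6.9,0,0,0,1],
  [0,0,6.9,0,0,0,1],
  [0,0,6.9,0,0,0,1],
  [0,0,6.8,0,0,0,1],
])

```text
time: 1.78
tool_pos: [0.2064, 0.6427, 0.2313]
tcp_rot: [1.719, 2.63, -0.0]
wrist_force: [-0.4, 0.4, 0.3]
width: 0.999
grip_force: 0.0
```

```bash
cat > go.py <<'E'
from h import *
import sys
from scipy.spatial.transform import Rotation as R
np.set_printoptions(precision=4,suppress=True)
st=status.read_state(); M=R.from_rotvec(st["tcp_rot"]).as_matrix()
print("t",round(st["time"],2),"pos",st["tool_pos"],"yaw_y",np.degrees(np.arctan2(M[1,1],M[0,1])).round(2),"tilt z",M[:2,2],"q",st["q"],"F",st["wrist_force"],"w",st["width"])
if len(sys.argv)>3: print("tool delta",M.T@(np.array(sys.argv[1:4],float)-st["tool_pos"]))
E
python3 go.py .566 -.186 .2
```

```text
t 1.78 pos [0.2064 0.6427 0.2313] yaw_y 23.65 tilt z [ 0. -0.] q [ 1.2231  0.2639  1.604  -0.      1.2737  0.8103] F [-0.3865  0.3968  0.3001] w 0.9985988110115983
tool delta [-0.9033 -0.0031  0.0313]
```

>>> drive_tool([
  [0,0,0,-0.041,0,0,1],
  [0,0,0,-0.041,0,0,1],
  [0,0,0,-0.041,0,0,1],
  [0,0,0,-0.041,0,0,1],
  [0,0,0,-0.041,0,0,1],
  [0,0,0,-0.041,0,0,1],
  [0,0,0,-0.041,0,0,1],
  [0,0,0,-0.041,0,0,1],
])

```text
time: 2.45
tool_pos: [0.3402, 0.3412, 0.2315]
tcp_rot: [1.71, 2.635, 0.001]
wrist_force: [0.2, -0.0, 1.1]
width: 1.001
grip_force: 0.0
```

>>> drive_tool([
  [0,0,0,-0.041,0,0,1],
  [0,0,0,-0.041,0,0,1],
  [0,0,0,-0.041,0,0,1],
  [0,0,0,-0.041,0,0,1],
  [0,0,0,-0.041,0,0,1],
  [0,0,0,-0.041,0,0,1],
  [0,0,0,-0.041,0,0,1],
  [0,0,0,-0.041,0,0,1],
])

```text
time: 3.12
tool_pos: [0.4736, 0.0413, 0.2318]
tcp_rot: [1.711, 2.634, 0.001]
wrist_force: [0.6, 0.2, -0.9]
width: 0.996
grip_force: 0.0
```

>>> drive_tool([
  [0,0,0,-0.041,0,0,1],
  [0,0,0,-0.041,0,0,1],
  [0,0,0,-0.041,0,0,1],
  [0,0,0,-0.041,0,0,1],
  [0,0,0,-0.041,0,0,1],
  [0,0,0,-0.041,0,0,1],
  [0,0,0,0,0,0.02,1],
  [0,0,0,0,0,0.01,1],
])

```text
time: 3.78
tool_pos: [0.5735, -0.1837, 0.2001]
tcp_rot: [-1.715, -2.631, 0.0]
wrist_force: [-0.8, 0.5, -0.6]
width: 1.004
grip_force: 0.0
```

```bash
python3 go.py .566 -.186 .0855
```

```text
t 3.78 pos [ 0.5735 -0.1837  0.2001] yaw_y 23.8 tilt z [-0.0004  0.0001] q [-0.3513  0.1493  1.7996 -0.      1.1931 -0.7667] F [-0.796   0.517  -0.6487] w 1.0036456809674226
tool delta [ 0.0009 -0.0078  0.1146]
```

>>> drive_tool([
  [0,0,0,0.001,-0.0078,0.02,1],
  [0,0,0,0,0,0.03,1],
  [0,0,0,0,0,0.03,1],
  [0,0,0,0,0,0.02,1],
  [0,0,0,0,0,0.014,1],
  [0,0,0,0,0,0,1],
  [0,0,0,0,0,0,1],
])

```text
time: 4.37
tool_pos: [0.5642, -0.1822, 0.0861]
tcp_rot: [-1.708, -2.633, 0.001]
wrist_force: [-0.5, -0.6, 1.0]
width: 1.001
grip_force: 0.0
```

```bash
python3 go.py .566 -.186 .0855
```

```text
t 4.37 pos [ 0.5642 -0.1822  0.0861] yaw_y 24.05 tilt z [-0.0032  0.0014] q [-0.3545  0.2427  1.9155  0.0002  0.9868 -0.7744] F [-0.4699 -0.5725  1.0109] w 1.0008544922483718
tool delta [-0.0042  0.0001  0.0006]
```

>>> drive_tool([
  [0,0,0,-0.004,0,0,1],
  [0,0,0,0,0,0,1],
  [0,0,0,0,0,0,0],
  [0,0,0,0,0,0,0],
  [0,0,0,0,0,0,0],
  [0,0,0,0,0,0,0],
  [0,0,0,0,0,0,0],
  [0,0,0,0,0,0,0],
], force=100)

```text
time: 5.03
tool_pos: [0.5674, -0.1875, 0.0877]
tcp_rot: [1.711, 2.634, -0.0]
wrist_force: [-0.4, -0.3, -0.3]
width: 0.192
grip_force: 97.5
```

>>> drive_tool([
  [0,0,0,0,0,0,0],
  [0,0,0,0,0,0,0],
  [0,0,0,0,0,0,0],
  [0,0,0,0,0,0,0],
  [0,0,0,0,0,0,0],
  [0,0,0,0,0,0,0],
])

```text
time: 5.53
tool_pos: [0.5675, -0.1875, 0.0876]
tcp_rot: [1.711, 2.634, -0.0]
wrist_force: [-1.2, -0.3, 4.8]
width: 0.194
grip_force: 98.0
```

```bash
python3 go.py .566 -.186 .0855
```

```text
t 5.53 pos [ 0.5675 -0.1875  0.0876] yaw_y 23.99 tilt z [ 0.0004 -0.0003] q [-0.3607  0.2469  1.9071 -0.0002  0.9872 -0.7793] F [-1.1978 -0.3038  4.7971] w 0.19369418313449707
tool delta [ 0.002  -0.0007  0.0021]
```

>>> drive_tool([
  [0,0,0,0,0,-0.01,0],
  [0,0,0,0,0,-0.02,0],
  [0,0,0,0,0,-0.03,0],
  [0,0,0,0,0,-0.03,0],
  [0,0,0,0,0,-0.03,0],
  [0,0,0,0,0,-0.02,0],
  [0,0,0,0,0,0,0],
  [0,0,0,0,0,0,0],
])

```text
time: 6.2
tool_pos: [0.5681, -0.1875, 0.2288]
tcp_rot: [1.71, 2.632, 0.001]
wrist_force: [0.6, 0.0, -1.1]
width: 0.189
grip_force: 98.3
```

```bash
python3 go.py .542 .232 .23
```

```text
t 6.2 pos [ 0.5681 -0.1875  0.2288] yaw_y 23.99 tilt z [ 0.003  -0.0008] q [-0.3605  0.1195  1.7791  0.0003  1.2399 -0.7794] F [ 0.5852  0.0066 -1.072 ] w 0.18852038073132046
tool delta [ 0.3938  0.1467 -0.0016]
```

>>> drive_tool([
  [0,0,0,0.015,0.005,0,0],
  [0,0,0,0.033,0.012,0,0],
  [0,0,0,0.033,0.012,0,0],
  [0,0,0,0.033,0.012,0,0],
  [0,0,0,0.033,0.012,0,0],
  [0,0,0,0.033,0.013,0,0],
  [0,0,0,0.033,0.012,0,0],
  [0,0,0,0.033,0.012,0,0],
])

```text
time: 6.87
tool_pos: [0.5469, 0.0764, 0.2244]
tcp_rot: [-1.709, -2.631, 0.004]
wrist_force: [0.4, 0.7, -1.3]
width: 0.192
grip_force: 98.3
```

>>> drive_tool([
  [0,0,0,0.033,0.012,0,0],
  [0,0,0,0.033,0.012,0,0],
  [0,0,0,0.033,0.012,0,0],
  [0,0,0,0.033,0.012,0,0],
  [0,0,0,0.016,0.007,0,0],
  [0,0,0,0,0,0.02,0],
  [0,0,0,0,0,0,0],
  [0,0,0,0,0,0,0],
])

```text
time: 7.53
tool_pos: [0.5364, 0.2314, 0.2036]
tcp_rot: [-1.707, -2.632, 0.01]
wrist_force: [-0.2, 0.1, -1.1]
width: 0.194
grip_force: 98.3
```

```bash
python3 go.py .542 .232 .19
python3 - <<'E'
from h import *
import pickle
s=read_camera("side");t=read_camera("top");pickle.dump((t,s),open("ts2.pkl","wb"))
def crop(p,b): return cv2.resize(p["color"][b[1]:b[3],b[0]:b[2],::-1],(400,600),interpolation=cv2.INTER_CUBIC)
cv2.imwrite("pics/hold.png",np.hstack([crop(s,(292,128,372,248)),crop(t,(140,120,240,270))]))
E
```

```text
t 7.53 pos [0.5364 0.2314 0.2036] yaw_y 24.06 tilt z [-0.0073 -0.0027] q [ 0.3645  0.1178  1.8286  0.0001  1.203  -0.0554] F [-0.2157  0.1021 -1.1456] w 0.19392036032745974
tool delta [-0.0017  0.0055  0.0135]
```

View pics/hold.png

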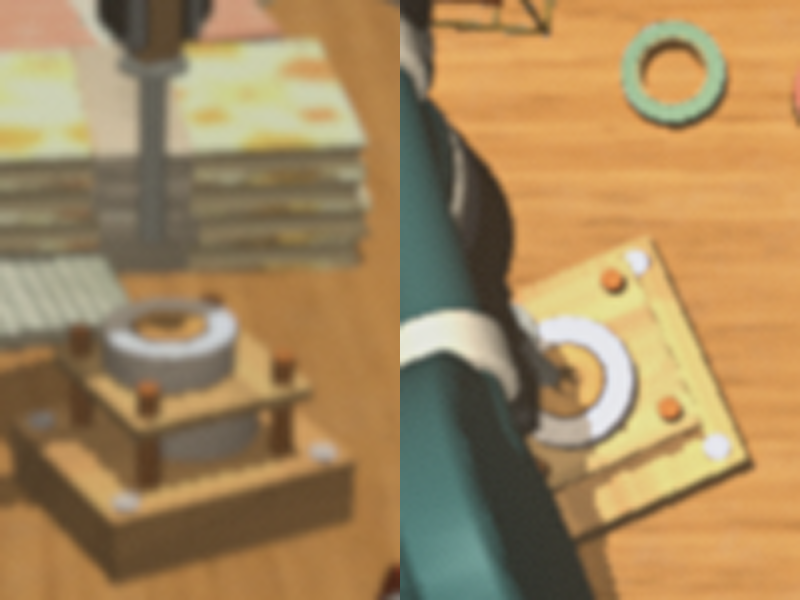

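Side view: spindle hangs upright in the gripper, tip at crop (152,243), mouth at (170,327). In the top view the tip is near the bore at (562,375). I'll come lower over the mouth and settle.

>>> drive_tool([
  [0,0,0,0,0,0,0],
  [0,0,0,0,0,0,0],
  [0,0,0,0,0,0,0],
])

```text
time: 7.88
tool_pos: [0.5401, 0.2311, 0.208]
tcp_rot: [1.712, 2.633, 0.002]
wrist_force: [-0.9, -0.1, -1.3]
width: 0.195
grip_force: 98.3
```

```bash
python3 go.py .5427 .2295 .1775
```

```text
t 7.88 pos [0.5401 0.2311 0.208 ] yaw_y 23.93 tilt z [0.0011 0.0004] q [ 0.362   0.1147  1.8235  0.      1.2022 -0.0557] F [-0.8805 -0.1109 -1.2713] w 0.19543394363127092
tool delta [-0.0026  0.0017  0.0305]
```

>>> drive_tool([
  [0,0,0,-0.0026,0.0017,0.01,0],
  [0,0,0,0,0,0.01,0],
  [0,0,0,0,0,0.01,0],
  [0,0,0,0,0,0,0],
  [0,0,0,0,0,0,0],
  [0,0,0,0,0,0,0],
  [0,0,0,0,0,0,0],
])

```text
time: 8.47
tool_pos: [0.5424, 0.2301, 0.1776]
tcp_rot: [1.711, 2.634, 0.001]
wrist_force: [0.0, -0.4, -0.6]
width: 0.192
grip_force: 98.3
```

```bash
python3 go.py .5427 .2295 .1775
python3 - <<'E'
from h import *
import pickle
s=read_camera("side");t=read_camera("top");pickle.dump((t,s),open("ts3.pkl","wb"))
def crop(p,b): return cv2.resize(p["color"][b[1]:b[3],b[0]:b[2],::-1],(400,500),interpolation=cv2.INTER_CUBIC)
cv2.imwrite("pics/near.png",np.hstack([crop(s,(304,172,352,232)),crop(t,(160,185,208,245))]))
E
```

```text
t 8.47 pos [0.5424 0.2301 0.1776] yaw_y 24.0 tilt z [0.0005 0.0002] q [ 0.3589  0.1423  1.8508 -0.      1.1479 -0.06  ] F [ 0.0152 -0.36   -0.5527] w 0.1923528163482887
tool delta [-0.0006  0.      0.0001]
```

View pics/near.png

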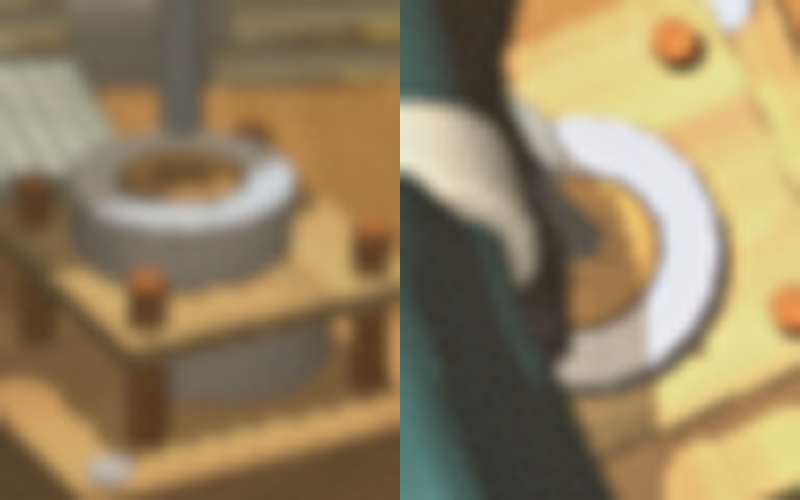

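```bash
python3 - <<'E'
from h import *
import pickle
np.set_printoptions(precision=4,suppress=True)
t,s=pickle.load(open("ts3.pkl","rb"))
S=lambda p:(np.array(p)+.44-.44)*8.333+0 # to crop px
def sc(P): u=proj(s,P)+.5-[304,172]; return u*8.333
def tc(P): u=proj(t,P)+.5-[160,185]; return u*8.333+[400,0]
print("pred roll centre side",sc([.5418,.2314,.0835]),"top",tc([.5418,.2314,.0835]))
tip=np.array([.5424-.0009,.2301+.0019,.0950])
print("pred tip",sc(tip),tc(tip))
# roll fits: extremes of outer circle
a=np.linspace(0,2*np.pi,200)
def ext(c,f): 
    q=np.array([f([c[0]+.028*np.cos(x),c[1]+.028*np.sin(x),.0835]) for x in a]); return q.min(0),q.max(0)
for c in([.5418,.2314],[.5411,.2322],[.5425,.2305]): print(c,"side",ext(c,sc),"top",ext(c,tc))
def ring(c,z,r,f):
    q=np.array([f([c[0]+r*np.cos(x),c[1]+r*np.sin(x),z]) for x in a]);return q.min(0),q.max(0)
print("tip ring side",ring(tip[:2],.095,.0055,sc),"top",ring(tip[:2],.095,.0055,tc))
print("shank 20mm up side",ring(tip[:2],.115,.0055,sc))
# sub-pixel shaft edges: rows 176..184 in side
g=s["color"].astype(int)
for v in(174,178,182,185,187,188,189): print(v,g[v,318:334].sum(1)//3)
print("jac", [(sc([.5418+d,.2314+e,.0835])-sc([.5418,.2314,.0835])) for d,e in((.001,0),(0,.001))],[(tc([.5418+d,.2314+e,.0835])-tc([.5418,.2314,.0835])) for d,e in((.001,0),(0,.001))])
E
```

```text
pred roll centre side [181.0372 175.1461] top [587.9857 248.9906]
pred tip [179.6922 131.4956] [572.7374 239.8949]
[0.5418, 0.2314] side (array([ 67.2672, 127.0336]), array([294.888 , 225.5586])) top (array([448.9911, 113.7586]), array([726.7451, 385.3922]))
[0.5411, 0.2322] side (array([ 64.286 , 125.7746]), array([291.7594, 224.1755])) top (array([444.955 , 117.1861]), array([722.7511, 388.8836]))
[0.5425, 0.2305] side (array([ 70.2702, 128.4619]), array([298.0574, 227.1277])) top (array([453.5228, 110.3244]), array([731.2331, 381.8932]))
tip ring side (array([157.2259, 122.0171]), array([202.1633, 141.0625])) top (array([545.1182, 212.9247]), array([600.3466, 266.9137]))
shank 20mm up side (array([157.0531,  46.9169]), array([202.4542,  65.458 ]))
174 [101 102 100  99  96  92  92  93  93  88  88  91  93  98 109 112]
178 [92 92 91 91 90 91 92 95 92 87 84 89 93 95 97 97]
182 [103 103 103 101  97  93  92  94  92  89  95 108 116 114 111 110]
185 [126 130 130 130 120 103  94  93  91  92 106 125 131 128 122 119]
187 [131 129 132 133 128 113 102  98  97 103 116 129 132 125 110  97]
188 [134 131 132 132 129 120 113 110 109 116 124 130 133 128 117 107]
189 [133 130 129 125 122 118 115 114 115 117 122 125 128 129 127 125]
jac [array([ 4.0544, -0.1198]), array([-0.2709, -1.753 ])] [array([ 0.0669, -4.8494]), array([-4.9599,  0.0797])]
```

Relative fits put the tip within about 0.6 mm of the bore axis. I'll nudge slightly and feel downward.

>>> drive_tool([
  [0,0,0,-0.0005,0.0002,0.003,0],
  [0,0,0,0,0,0.003,0],
  [0,0,0,0,0,0.002,0],
  [0,0,0,0,0,0.001,0],
  [0,0,0,0,0,0.001,0],
  [0,0,0,0,0,0,0],
])

```text
time: 9.07
tool_pos: [0.5423, 0.2295, 0.1669]
tcp_rot: [-1.711, -2.634, 0.001]
wrist_force: [-0.9, -0.6, -0.9]
width: 0.194
grip_force: 98.3
```

>>> drive_tool([
  [0,0,0,0,0,0.001,0],
  [0,0,0,0,0,0.001,0],
  [0,0,0,0,0,0,0],
])

```text
time: 9.32
tool_pos: [0.5428, 0.2296, 0.1658]
tcp_rot: [1.711, 2.634, 0.001]
wrist_force: [-0.5, -0.7, 2.2]
width: 0.192
grip_force: 98.9
```

>>> drive_tool([
  [0,0,0,0,0,0.001,0],
  [0,0,0,0,0,0.001,0],
  [0,0,0,0,0,0,0],
])

```text
time: 9.57
tool_pos: [0.5434, 0.2302, 0.1641]
tcp_rot: [1.711, 2.634, 0.004]
wrist_force: [-0.2, 2.0, -1.7]
width: 0.19
grip_force: 98.4
```

>>> drive_tool([
  [0,0,0,0,0,0.0015,0],
  [0,0,0,0,0,0.0015,0],
  [0,0,0,0,0,0,0],
])

```text
time: 9.82
tool_pos: [0.5426, 0.2298, 0.1599]
tcp_rot: [-1.711, -2.635, -0.001]
wrist_force: [-0.1, 2.2, 0.0]
width: 0.193
grip_force: 98.5
```

>>> drive_tool([
  [0,0,0,0,0,0.002,0],
  [0,0,0,0,0,0.002,0],
  [0,0,0,0,0,0,0],
])

```text
time: 10.07
tool_pos: [0.5423, 0.2295, 0.1556]
tcp_rot: [-1.711, -2.634, 0.001]
wrist_force: [0.3, 2.2, -1.0]
width: 0.191
grip_force: 98.4
```

The tip is inside the upper bore. Before the lower search I'll estimate the lower roll's place from the side view, fitting the visible right and bottom silhouette.

```bash
python3 go.py; python3 - <<'E'
from h import *
import pickle
np.set_printoptions(precision=4,suppress=True,linewidth=200)
t,s=pickle.load(open("ts.pkl","rb"))
b=(312,200,352,230); im=cv2.resize(s["color"][b[1]:b[3],b[0]:b[2],::-1],(800,600),interpolation=cv2.INTER_CUBIC)
a=np.linspace(0,2*np.pi,100)
c0=np.array([.5465,.231]); th=np.radians(23.9); ex=np.array([np.cos(th),np.sin(th)]);ey=np.array([-ex[1],ex[0]])
def draw(c,z,col):
    q=np.array([(proj(s,[c[0]+.028*np.cos(x),c[1]+.028*np.sin(x),z])+.5-b[:2])*20 for x in a]).astype(np.int32)
    cv2.polylines(im,[q],True,col,1); print(q.max(0))
for y,col in((-.006,(255,0,0)),(0,(0,255,0)),(.006,(0,0,255))):
    for z in(.031,): draw(c0+.0045*ex+y*ey,z,col)
cv2.imwrite("pics/low.png",im)
E
```

```text
t 10.07 pos [0.5423 0.2295 0.1556] yaw_y 23.99 tilt z [-0.0007 -0.0001] q [ 0.358   0.1617  1.8714  0.0001  1.1091 -0.0608] F [ 0.2849  2.2363 -1.0453] w 0.19131120844341956
[650 456]
[622 431]
[594 407]
```

View pics/low.png

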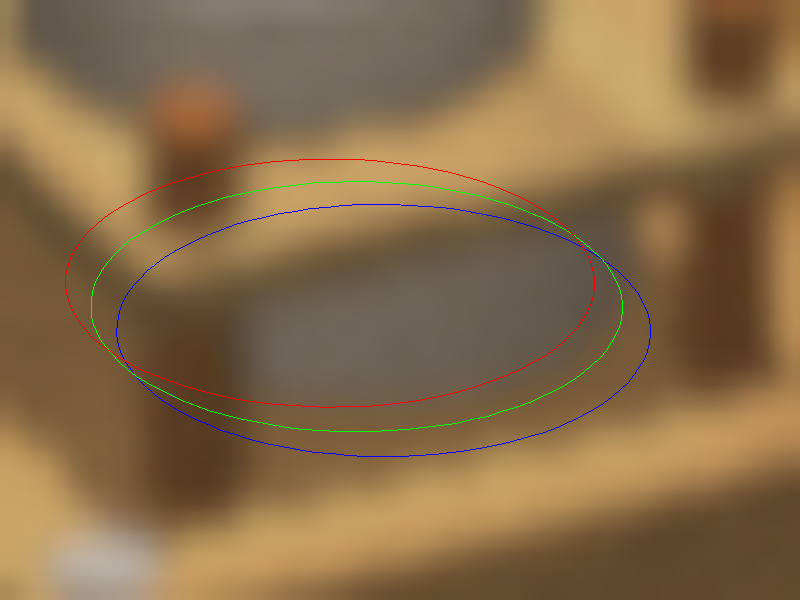

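Lower roll in the view: grey from (250,300) to (632,250), bottom edge around y≈398. That puts it near stand-frame (+6.5, +5.5) mm. I'll lower through the upper bore, then drag over to that place.

>>> drive_tool([
  [0,0,0,0,0,0.003,0],
  [0,0,0,0,0,0.003,0],
  [0,0,0,0,0,0.003,0],
  [0,0,0,0,0,0.003,0],
  [0,0,0,0,0,0.002,0],
  [0,0,0,0,0,0,0],
])

```text
time: 10.57
tool_pos: [0.5422, 0.2294, 0.1415]
tcp_rot: [-1.711, -2.634, 0.001]
wrist_force: [1.1, 2.7, -2.4]
width: 0.189
grip_force: 98.2
```

>>> drive_tool([
  [0,0,0,0.0006,0.0017,0,0],
  [0,0,0,0.0006,0.0018,0,0],
  [0,0,0,0.0006,0.0018,0,0],
  [0,0,0,0.0006,0.0018,0,0],
  [0,0,0,0.0006,0.0018,0,0],
  [0,0,0,0.0006,0.0018,0,0],
  [0,0,0,0,0,0,0],
  [0,0,0,0,0,0,0],
])

```text
time: 11.23
tool_pos: [0.551, 0.2371, 0.1421]
tcp_rot: [1.711, 2.635, -0.0]
wrist_force: [-0.2, -2.2, -2.7]
width: 0.19
grip_force: 98.0
```

```bash
python3 go.py .5506 .2371 .1336
```

```text
t 11.23 pos [0.551  0.2371 0.1421] yaw_y 24.0 tilt z [-0.     -0.0003] q [ 0.365   0.1939  1.8602 -0.0003  1.0876 -0.0537] F [-0.2412 -2.1525 -2.7208] w 0.18993491336718493
tool delta [ 0.0002 -0.0003  0.0085]
```

>>> drive_tool([
  [0,0,0,0,0,0.003,0],
  [0,0,0,0,0,0.002,0],
  [0,0,0,0,0,0.001,0],
  [0,0,0,0,0,0,0],
])

```text
time: 11.57
tool_pos: [0.551, 0.2374, 0.1362]
tcp_rot: [1.711, 2.635, 0.001]
wrist_force: [0.3, -0.5, -0.4]
width: 0.195
grip_force: 98.4
```

>>> drive_tool([
  [0,0,0,0,0,0.001,0],
  [0,0,0,0,0,0.001,0],
  [0,0,0,0,0,0,0],
])

```text
time: 11.82
tool_pos: [0.5509, 0.2374, 0.1342]
tcp_rot: [-1.711, -2.635, -0.001]
wrist_force: [0.8, -0.2, -0.1]
width: 0.192
grip_force: 98.4
```

>>> drive_tool([
  [0,0,0,0,0,0.001,0],
  [0,0,0,0,0,0,0],
])

```text
time: 11.98
tool_pos: [0.551, 0.2373, 0.1336]
tcp_rot: [1.711, 2.635, 0.001]
wrist_force: [-0.9, -0.7, 0.9]
width: 0.187
grip_force: 98.9
```

>>> drive_tool([
  [0,0,0,0,0,0.001,0],
  [0,0,0,0,0,0,0],
])

```text
time: 12.15
tool_pos: [0.5512, 0.2374, 0.1335]
tcp_rot: [1.711, 2.634, 0.001]
wrist_force: [-1.3, -1.6, 5.9]
width: 0.189
grip_force: 99.5
```

>>> drive_tool([
  [0,0,0,0,0,0.001,0],
  [0,0,0,0,0,0,0],
])

```text
time: 12.32
tool_pos: [0.5514, 0.2374, 0.1334]
tcp_rot: [1.711, 2.634, 0.002]
wrist_force: [-4.2, -1.6, 10.0]
width: 0.187
grip_force: 100.0
```

Contact at TCP z 0.1336 (tip 51 mm). Ease off and search towards stand -x first.

>>> drive_tool([
  [0,0,0,0,0,-0.001,0],
  [0,0,0,0,-0.0008,0,0],
  [0,0,0,0,0,0,0],
])

```text
time: 12.57
tool_pos: [0.551, 0.2373, 0.1335]
tcp_rot: [1.711, 2.634, 0.003]
wrist_force: [-1.0, -0.6, 6.2]
width: 0.195
grip_force: 99.3
```

>>> drive_tool([
  [0,0,0,0,-0.0008,0,0],
  [0,0,0,0,0,0,0],
])

```text
time: 12.73
tool_pos: [0.5507, 0.2372, 0.1335]
tcp_rot: [1.71, 2.633, 0.005]
wrist_force: [-0.1, 0.5, 4.8]
width: 0.19
grip_force: 99.1
```

>>> drive_tool([
  [0,0,0,0,-0.0008,0,0],
  [0,0,0,0,0,0,0],
])

```text
time: 12.9
tool_pos: [0.5504, 0.237, 0.1335]
tcp_rot: [1.71, 2.633, 0.006]
wrist_force: [2.4, 1.7, 5.3]
width: 0.188
grip_force: 99.1
```

>>> drive_tool([
  [0,0,0,0,-0.0008,0,0],
  [0,0,0,0,0,0,0],
])

```text
time: 13.07
tool_pos: [0.5496, 0.2367, 0.1335]
tcp_rot: [1.71, 2.633, 0.006]
wrist_force: [2.9, 1.4, 5.8]
width: 0.191
grip_force: 99.3
```

Sliding lags with friction, so I'll hop instead: lift, shift, touch.

>>> drive_tool([
  [0,0,0,0,0,-0.002,0],
  [0,0,0,0,0,0,0],
  [0,0,0,0,0,0.002,0],
  [0,0,0,0,0,0,0],
])

```text
time: 13.4
tool_pos: [0.5479, 0.2356, 0.1333]
tcp_rot: [-1.711, -2.635, 0.001]
wrist_force: [-1.1, -1.5, 9.3]
width: 0.19
grip_force: 99.9
```

>>> drive_tool([
  [0,0,0,0,0,-0.002,0],
  [0,0,0,0.0018,0,0,0],
  [0,0,0,0,0,0,0],
  [0,0,0,0,0,0.002,0],
  [0,0,0,0,0,0,0],
])

```text
time: 13.82
tool_pos: [0.5472, 0.2373, 0.1334]
tcp_rot: [1.711, 2.635, -0.001]
wrist_force: [-1.3, -2.3, 9.9]
width: 0.187
grip_force: 99.8
```

>>> drive_tool([
  [0,0,0,0,0,-0.002,0],
  [0,0,0,0,0.0018,0,0],
  [0,0,0,0,0,0,0],
  [0,0,0,0,0,0.002,0],
  [0,0,0,0,0,0,0],
])

```text
time: 14.23
tool_pos: [0.5487, 0.2383, 0.1335]
tcp_rot: [-1.711, -2.634, 0.001]
wrist_force: [-2.8, -2.6, 9.4]
width: 0.192
grip_force: 99.8
```

>>> drive_tool([
  [0,0,0,0,0,-0.002,0],
  [0,0,0,0,0.0018,0,0],
  [0,0,0,0,0,0,0],
  [0,0,0,0,0,0.002,0],
  [0,0,0,0,0,0,0],
])

```text
time: 14.65
tool_pos: [0.5507, 0.239, 0.1334]
tcp_rot: [1.711, 2.635, -0.0]
wrist_force: [-2.5, -2.5, 8.8]
width: 0.193
grip_force: 99.6
```

>>> drive_tool([
  [0,0,0,0,0,-0.002,0],
  [0,0,0,-0.0018,-0.0004,0,0],
  [0,0,0,-0.0018,0,0,0],
  [0,0,0,0,0,0,0],
  [0,0,0,0,0,0.0014,0],
  [0,0,0,0,0,0,0],
])

```text
time: 15.15
tool_pos: [0.5517, 0.2358, 0.1334]
tcp_rot: [-1.711, -2.634, -0.001]
wrist_force: [-1.8, -0.1, 3.6]
width: 0.187
grip_force: 99.3
```

>>> drive_tool([
  [0,0,0,0,0,-0.0014,0],
  [0,0,0,0,-0.0018,0,0],
  [0,0,0,0,0,0,0],
  [0,0,0,0,0,0.0014,0],
  [0,0,0,0,0,0,0],
])

```text
time: 15.57
tool_pos: [0.5502, 0.2351, 0.1335]
tcp_rot: [1.711, 2.634, 0.001]
wrist_force: [-0.2, 2.2, 3.1]
width: 0.188
grip_force: 99.1
```

>>> drive_tool([
  [0,0,0,0,0,-0.0014,0],
  [0,0,0,0,-0.0018,0,0],
  [0,0,0,0,0,0,0],
  [0,0,0,0,0,0.0014,0],
  [0,0,0,0,0,0,0],
])

```text
time: 15.98
tool_pos: [0.5485, 0.2341, 0.1335]
tcp_rot: [1.711, 2.634, 0.0]
wrist_force: [-0.4, 2.1, 3.9]
width: 0.186
grip_force: 99.0
```

>>> drive_tool([
  [0,0,0,0,0,-0.0014,0],
  [0,0,0,-0.0018,0,0,0],
  [0,0,0,0,0,0,0],
  [0,0,0,0,0,0.0014,0],
  [0,0,0,0,0,0,0],
])

```text
time: 16.4
tool_pos: [0.5492, 0.2322, 0.1335]
tcp_rot: [1.711, 2.634, -0.0]
wrist_force: [-1.7, 0.7, 3.9]
width: 0.191
grip_force: 99.1
```

>>> drive_tool([
  [0,0,0,0,0,-0.0014,0],
  [0,0,0,0,0.0018,0,0],
  [0,0,0,0,0,0,0],
  [0,0,0,0,0,0.0014,0],
  [0,0,0,0,0,0,0],
])

```text
time: 16.82
tool_pos: [0.5504, 0.2329, 0.1334]
tcp_rot: [-1.711, -2.634, 0.002]
wrist_force: [-2.8, -1.0, 4.0]
width: 0.195
grip_force: 99.3
```

>>> drive_tool([
  [0,0,0,0,0,-0.0014,0],
  [0,0,0,0,0.0018,0,0],
  [0,0,0,0,0,0,0],
  [0,0,0,0,0,0.0014,0],
  [0,0,0,0,0,0,0],
])

```text
time: 17.23
tool_pos: [0.5523, 0.234, 0.1324]
tcp_rot: [-1.711, -2.634, -0.0]
wrist_force: [-1.4, 0.9, -0.6]
width: 0.191
grip_force: 98.5
```

The last touch dropped in with no force: z 0.1324. Go deeper.

>>> drive_tool([
  [0,0,0,0,0,0.001,0],
  [0,0,0,0,0,0.001,0],
  [0,0,0,0,0,0,0],
])

```text
time: 17.48
tool_pos: [0.5524, 0.2339, 0.1307]
tcp_rot: [1.711, 2.635, 0.0]
wrist_force: [-1.4, 0.5, -1.4]
width: 0.194
grip_force: 98.6
```

>>> drive_tool([
  [0,0,0,0,0,0.001,0],
  [0,0,0,0,0,0.001,0],
  [0,0,0,0,0,0,0],
])

```text
time: 17.73
tool_pos: [0.5524, 0.2339, 0.1287]
tcp_rot: [1.711, 2.635, 0.0]
wrist_force: [-1.2, 1.7, -0.4]
width: 0.189
grip_force: 98.6
```

>>> drive_tool([
  [0,0,0,0,0,0.002,0],
  [0,0,0,0,0,0.002,0],
  [0,0,0,0,0,0.002,0],
  [0,0,0,0,0,0.002,0],
  [0,0,0,0,0,0.002,0],
  [0,0,0,0,0,0,0],
])

```text
time: 18.23
tool_pos: [0.5523, 0.2337, 0.1182]
tcp_rot: [1.711, 2.635, -0.0]
wrist_force: [1.3, -0.2, -1.6]
width: 0.191
grip_force: 98.3
```

```bash
python3 go.py .5469 .2295 .1146
```

```text
t 18.23 pos [0.5523 0.2337 0.1182] yaw_y 23.99 tilt z [-0.0001 -0.0002] q [ 0.3589  0.2175  1.8799 -0.0002  1.0444 -0.0597] F [ 1.2631 -0.2158 -1.6394] w 0.1913548411091259
tool delta [-0.0017 -0.0067  0.0036]
```

>>> drive_tool([
  [0,0,0,-0.0004,-0.0015,0,0],
  [0,0,0,-0.0004,-0.0015,0,0],
  [0,0,0,-0.0004,-0.0015,0,0],
  [0,0,0,-0.0004,-0.0015,0,0],
  [0,0,0,-0.0003,-0.001,0,0],
  [0,0,0,0,0,0,0],
  [0,0,0,0,0,0,0],
])

```text
time: 18.82
tool_pos: [0.5473, 0.2303, 0.1192]
tcp_rot: [1.712, 2.634, 0.005]
wrist_force: [2.7, 2.8, -4.1]
width: 0.192
grip_force: 97.9
```

```bash
python3 go.py .5469 .2295 .1146
```

```text
t 18.82 pos [0.5473 0.2303 0.1192] yaw_y 23.97 tilt z [0.0019 0.0023] q [ 0.3556  0.2043  1.8941  0.0017  1.0406 -0.0636] F [ 2.7158  2.8447 -4.0792] w 0.19218214599479297
tool delta [-0.0006 -0.0008  0.0046]
```

>>> drive_tool([
  [0,0,0,-0.0006,-0.0008,0.002,0],
  [0,0,0,0,0,0.002,0],
  [0,0,0,0,0,0.001,0],
  [0,0,0,0,0,0.001,0],
  [0,0,0,0,0,0,0],
])

```text
time: 19.23
tool_pos: [0.5475, 0.2298, 0.1144]
tcp_rot: [1.711, 2.633, 0.007]
wrist_force: [2.4, 5.9, 2.0]
width: 0.189
grip_force: 98.9
```

>>> drive_tool([
  [0,0,0,0,0,0.001,0],
  [0,0,0,0,0,0.001,0],
  [0,0,0,0,0,0,0],
])

```text
time: 19.48
tool_pos: [0.5476, 0.2298, 0.1124]
tcp_rot: [1.711, 2.633, 0.007]
wrist_force: [1.3, 6.3, 1.0]
width: 0.191
grip_force: 98.9
```

>>> drive_tool([
  [0,0,0,0,0,0.001,0],
  [0,0,0,0,0,0.001,0],
  [0,0,0,0,0,0,0],
])

```text
time: 19.73
tool_pos: [0.5476, 0.2298, 0.1104]
tcp_rot: [1.711, 2.633, 0.007]
wrist_force: [1.5, 4.8, 2.3]
width: 0.194
grip_force: 98.9
```

>>> drive_tool([
  [0,0,0,0.0008,0.0005,0.001,0],
  [0,0,0,0,0,0.002,0],
  [0,0,0,0,0,0.001,0],
  [0,0,0,0,0,0,0],
])

```text
time: 20.07
tool_pos: [0.5473, 0.23, 0.1054]
tcp_rot: [1.711, 2.634, 0.004]
wrist_force: [2.5, 4.6, 2.4]
width: 0.192
grip_force: 98.9
```

>>> drive_tool([
  [0,0,0,0,0,0.002,0],
  [0,0,0,0,0,0.002,0],
  [0,0,0,0,0,0.002,0],
  [0,0,0,0,0,0,0],
])

```text
time: 20.4
tool_pos: [0.547, 0.2299, 0.099]
tcp_rot: [1.711, 2.634, 0.003]
wrist_force: [3.5, 4.3, 1.3]
width: 0.194
grip_force: 98.8
```

```bash
python3 go.py .5469 .2295 .0946
```

```text
t 20.4 pos [0.547  0.2299 0.099 ] yaw_y 23.98 tilt z [0.0015 0.0011] q [ 0.3555  0.2257  1.9095  0.0006  1.0046 -0.0633] F [3.4827 4.3342 1.284 ] w 0.19367146056660028
tool delta [-0.0003 -0.0003  0.0044]
```

>>> drive_tool([
  [0,0,0,0.0008,0.0008,0.001,0],
  [0,0,0,0,0,0.001,0],
  [0,0,0,0,0,0.001,0],
  [0,0,0,0,0,0,0],
])

```text
time: 20.73
tool_pos: [0.5468, 0.2301, 0.0955]
tcp_rot: [1.711, 2.634, -0.001]
wrist_force: [2.5, 3.0, 0.0]
width: 0.193
grip_force: 98.7
```

>>> drive_tool([
  [0,0,0,0,0,0.001,0],
  [0,0,0,0,0,0.0005,0],
  [0,0,0,0,0,0,0],
])

```text
time: 20.98
tool_pos: [0.5468, 0.2302, 0.0946]
tcp_rot: [1.711, 2.635, -0.001]
wrist_force: [2.1, 1.1, 4.4]
width: 0.194
grip_force: 99.3
```

>>> drive_tool([
  [0,0,0,0,0,0.001,0],
  [0,0,0,0,0,0,0],
])

```text
time: 21.15
tool_pos: [0.5469, 0.2302, 0.0946]
tcp_rot: [1.711, 2.634, -0.0]
wrist_force: [-0.3, 1.2, 8.2]
width: 0.196
grip_force: 99.8
```

The collar is home (z stops at the predicted 0.0946, 8 N). Relax, open, and retreat.

>>> drive_tool([
  [0,0,0,0,0,-0.0012,0],
  [0,0,0,0,0,0,0],
  [0,0,0,0,0,0,1],
  [0,0,0,0,0,0,1],
  [0,0,0,0,0,0,1],
  [0,0,0,0,0,0,1],
  [0,0,0,0,0,0,1],
  [0,0,0,0,0,0,1],
])

```text
time: 21.82
tool_pos: [0.5463, 0.2302, 0.0942]
tcp_rot: [-1.711, -2.634, 0.001]
wrist_force: [-1.1, -0.3, 0.4]
width: 1.0
grip_force: 0.0
```

>>> drive_tool([
  [0,0,0,0,0,-0.01,1],
  [0,0,0,0,0,-0.02,1],
  [0,0,0,0,0,-0.03,1],
  [0,0,0,0,0,-0.03,1],
  [0,0,0,0,0,-0.03,1],
  [0,0,0,0,0,0,1],
  [0,0,0,0,0,0,1],
  [0,0,0,0,0,0,1],
])

```text
time: 22.48
tool_pos: [0.5466, 0.2304, 0.2149]
tcp_rot: [1.711, 2.634, 0.0]
wrist_force: [0.6, -0.1, -0.9]
width: 0.995
grip_force: 0.0
```

```bash
python3 go.py
python3 - <<'E'
from h import *
s=read_camera("side");save(s,"end.png",(260,150,400,255),5)
print(proj(s,[.5465,.231,.1235]))
E
```

```text
t 22.48 pos [0.5466 0.2304 0.2149] yaw_y 24.0 tilt z [0.0003 0.0001] q [ 0.3569  0.1211  1.8034 -0.0001  1.2168 -0.0619] F [ 0.5758 -0.0805 -0.8945] w 0.9952160379183143
[327.59079557 174.46780396]
```

View pics/end.png

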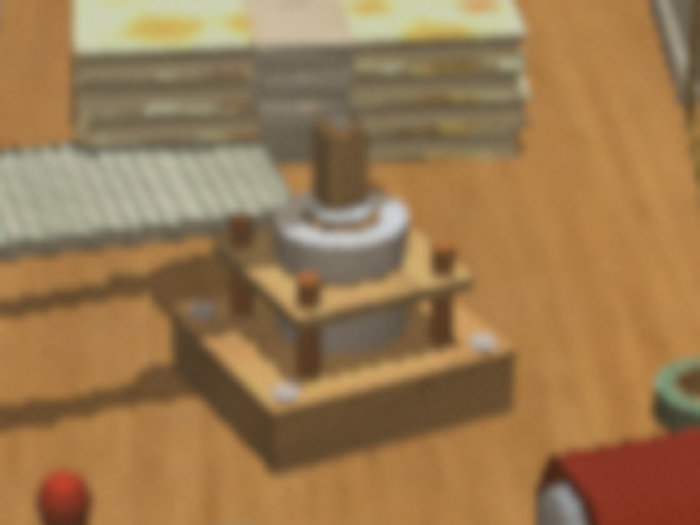

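The spindle stands upright with its collar on the upper roll, knob top at crop (338,122), right where the projection puts it. The gripper is clear, so I'm handing in.

```bash
python3 -c "
from workcell import workorder
print(workorder.finish_job())"
```

```text
the job is handed in; nothing more can be done
None
```

I threaded the spindle through both rolls into the socket, seated its collar on the upper roll, let go and handed the job in after about 22.5 s; wrist force stayed at about 10 N or less in every reading, and no verdict came back.

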